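# Pack the doll's wardrobe

## Task

The doll's wardrobe lies on its back on the table. Slide its lilac door all the way open, behind the white door, and leave the white door shut; then set the small blue hat box down gently, upright, on the wardrobe's floor in the compartment you have opened, without dropping it, and let go.

Things in the scene. Friction and masses are not known exactly. Their poses are not given: they have to be found in the camera images.
- wardrobe: Doll's wardrobe, pale wood, fixed, lying on its back, doors up. Origin: centre of its underside. x: along its height, away from the robot; y: its width, to the left; z up. Carcass 280 (x) by 360 mm (y), rim at z 78, inner floor at z 8; partition at y 0, up to z 56. Lilac door closes the left (+y) bay, white door the right. With lilac fully open the clear opening is x -122 to 122, y 38 to 170 mm.
- lilac_door (a joint): Lilac door, 256 x 176 x 6 mm, on the rear (lower) track, top face at z 66 mm in wardrobe's frame. Value in m: 0 closed, 0.130 fully open at its stop, sliding to the wardrobe's -y, below the white door. Starts up to 30 mm ajar; friction 1.5 N, stays put. Upright brass knob, 20 mm across, from z 66 to 102 mm, at x 0, y 152 mm minus the joint value (wardrobe's frame).
- white_door (a joint): White door, 256 x 176 x 6 mm, on the front (upper) track, top face at z 75 mm in wardrobe's frame, left edge at y 8 mm when shut. Value in m: 0 shut (its start), growing as it slides to the wardrobe's +y, over the lilac door. Brass knob, 20 mm across, top at z 103 mm, at x 0, y -152 mm plus the joint value. Stays shut.
- blue_hatbox: Royal blue round hat box with white ribbon, a rigid closed drum 50 mm in diameter (51 over the lid), 46 mm high, about 60 g, loose, standing on the table to the right of the wardrobe. Origin: centre of its underside, z up. A cream and a peach hat box of the same shape stand nearby, at least 80 mm away between centres.
Mind the look-alikes: they are no part of the job. Leave any turquoise look-alike of the blue_hatbox alone.

How it is judged:
By the outcome, as a careful person would: the job done as asked, in the order asked, and still so for the second after the job is handed in, with the robot touching nothing.
It also fails if it takes over 61 s, if anything falls off the work surface, if the arm or the gripper's body presses on something with over 40 N, if the wrist force passes 120 N, or if a joint passes its speed limit or range.

## Robot

A 6-joint arm with a two-finger parallel gripper is mounted at the origin on the work surface. World frame = base frame: x ahead of the robot, y to its left, z up, the work surface at z = 0. Lengths are in m, angles in rad, forces in N, time in s.
With the tool pointing down it reaches from about 0.35 to 0.8 m from the base axis. Payload 7.3 kg.
Tool frame: the origin (TCP) lies between the finger pads; the fingertips stand 25 mm ahead of it and the grasp point (between the pads) lies 6 mm ahead of it (r.tip_extent is the distance from the TCP to the fingertips, in m); z points along the fingers, y is the line along which they close (so a half turn about z gives the same grasp; the last joint's range is limited). The gripper opens to 85 mm and grips with 20 to 120 N. Pads are 22 mm wide; open, the fingers measure 114 mm over their backs; the gripper's body (76 mm by 85 mm) begins 54 mm behind the grasp point. The pads swing forward as they close: fully open they stand 13 mm farther back than shut.
Start: joints at [1.074, 0.342, 1.524, -0, 1.275, -0.146], TCP at [0.18, 0.493, 0.256] pointing down, gripper open.
Joint ranges: [-2.53, 2.53], [-0.77, 2.02], [0.04, 2.7], [-1, 4.14], [0.28, 2.66], [-3.11, 3.11]. Speed limits (rad/s): [2.57, 2.57, 3.14, 3.14, 3.14, 3.14].

## Interface

Orientations are given as a unit quaternion [x, y, z, w].
In Python, from workcell import r, command_gripper, optics gives the robot as it stands. The module is installed in compiled form; this text tells all that it offers. Calls block until the motion is done:
- r.reach(position, orientation): joint-space move of the TCP to a pose.
- r.move_straight(position, orientation=None, speed=0.15, max_force=None): straight line of the TCP; orientation=None keeps the orientation; speed is the mean speed in m/s. With max_force (N) it stops when the force on the tool has changed by that much, and returns True; else False.
- r.movej(angles): joint-space move.
- command_gripper(opening, force=None): finger opening in m; force is the grip in N (None keeps the last); returns when the fingers have stopped.
- r.hold(seconds).
- r.solve_ik(position, orientation): joint angles nearest the present ones, or None.
- r.read_state(): the state.
- optics.get_image(name): name is "scene" or "side" or "wrist"; returns (picture, depth): 384x512x3 uint8, red, green, blue; 384x512 float32, m along the optical axis (not along the pixel's ray), 0 where there is no reading.
- optics.camera_model(name): a dict with "K" (3x3 intrinsics, pixels), "R" (3x3) and "t" (3): a world point X has camera coordinates R X + t; the wrist camera has in their place "tool_from_camera" (4x4, takes a point from camera to tool coordinates, whose origin is the TCP and whose axes are the flange's). Camera axes: x right, y down, z forward; pixel columns grow to the right and rows downward; lengths in m; the calibration is good to about 2 mm. The wrist camera is an equidistant fisheye: a pixel r from the principal point sees the ray r / f radians off the axis. A picture is of the moment at which its call begins: read the wrist's pose just before it. camera_model takes no time and is no camera call.
A pose or a line that the arm cannot do raises r.PlanningError and nothing moves.
- r.finish_job(): hands the job in; it is judged then, once.
The state is a dict: "time_s": time; "joint_positions": joint angles; "dq": joint speeds; "tau": joint torques, N m; "eef_pos": TCP position; "eef_rot": TCP orientation; "contact_force": force on the tool from outside, world axes, zero at the start; "torque": the same for the moment, N m; "grip_width": finger opening in m; "grip_force": force on a finger pad.
Only numpy, scipy, OpenCV 4.12 (cv2) and the standard library are available. Lean on these libraries where they do the work, as an engineer would, in place of code of your own. Each camera call takes 0.05 s, during which the arm holds its last target. There are 200 camera calls.

## Working session

There is one attempt and no reset: what is moved stays moved. The work goes in short steps, each a Python script; the robot and the scene stay as the last script left them, time stands still between calls to the robot, and variables do not carry over. Pictures are saved under pics/ and viewed, at most 10 in all, crops included, and the job is handed in when it is done.

```bash
mkdir -p pics; cat > h.py <<'E'
import numpy as np, cv2
from workcell import r, command_gripper, optics
def cloud(name):
    im,d=optics.get_image(name); m=optics.camera_model(name); K=np.array(m["K"])
    v,u=np.indices(d.shape); P=np.stack([(u-K[0,2])/K[0,0]*d,(v-K[1,2])/K[1,1]*d,d],-1)
    W=(P-np.array(m["t"]))@np.array(m["R"]); W[d==0]=np.nan
    return im,d,W
def save(n,im): cv2.imwrite(f"pics/{n}.png",im[...,::-1])
E
python3 - <<'E'
from h import *
out=[]
for n in("scene","side"):
    im,d,W=cloud(n); np.savez(n,im=im,W=W); out.append(im)
    m=optics.camera_model(n); print(n,-np.array(m["R"]).T@m["t"])
a=np.vstack(out); save("both",cv2.resize(a,(400,600))); save("scene",cv2.resize(out[0],(800,600))); save("side",cv2.resize(out[1],(800,600)))
print(r.read_state())
E
```

```text
scene [ 0.86188115 -0.66061372  0.66761625]
side [ 0.52513865 -0.72479588  0.40725065]
{'time_s': 0.1, 'joint_positions': array([ 1.07398383e+00,  3.42653177e-01,  1.52489559e+00, -1.87901511e-05,
        1.27539460e+00, -1.45973009e-01]), 'dq': array([ 0.00067706, -0.00111498, -0.00326207, -0.00130162,  0.0014635 ,
        0.00115431]), 'tau': array([ 2.88244722e-03, -4.34447873e+01, -2.46492809e+01, -1.75401842e-04,
        4.54918845e-03,  9.81688011e-07]), 'eef_pos': array([0.18025626, 0.49275389, 0.2557044 ]), 'eef_rot': array([ 1.74518717e-01,  9.84653625e-01, -6.43614062e-04, -2.04810935e-04]), 'contact_force': array([-0.47981406, -1.03430947,  0.35255839]), 'torque': array([-0.02050229, -0.0420926 , -0.0268309 ]), 'grip_force': 0.0, 'grip_width': 0.08542776797021999}
```

View pics/scene.png

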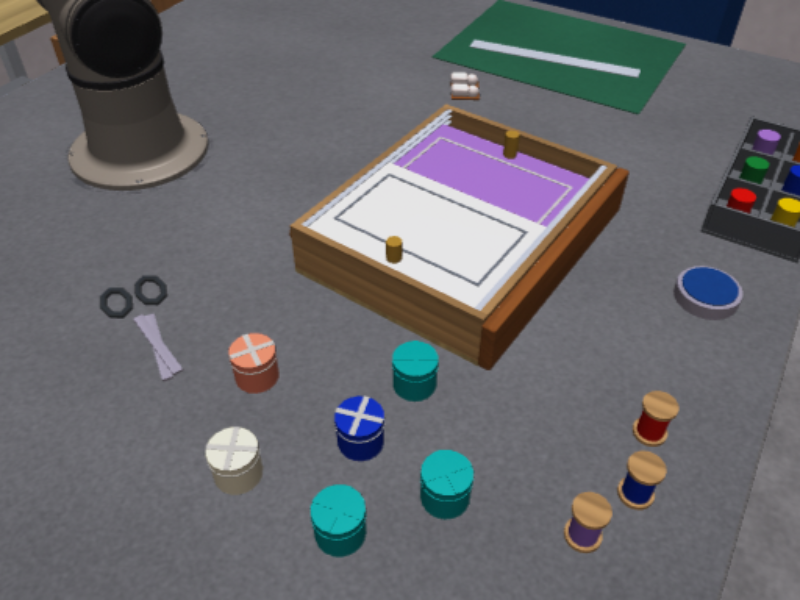

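View pics/side.png

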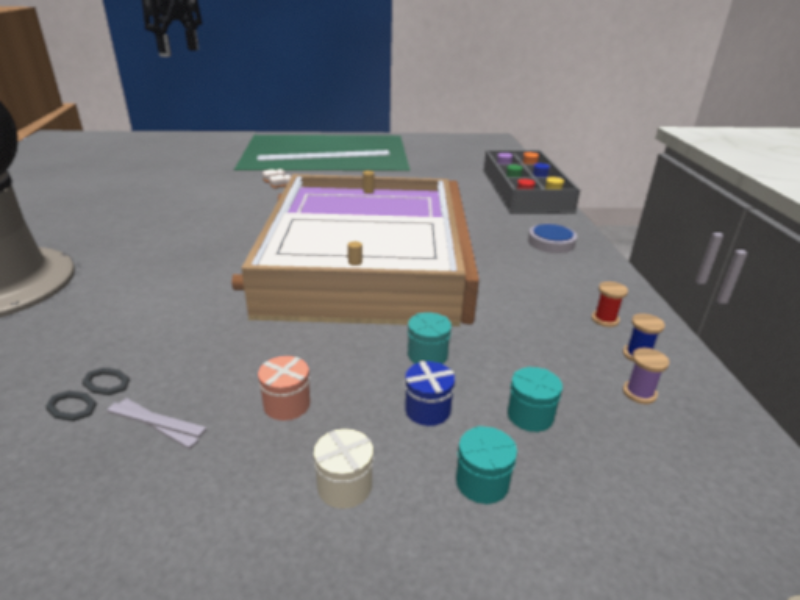

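Scene view: lilac knob (511,144), white knob (394,250). Hat-box candidates are royal blue with white cross (360,427), turquoise (415,370), (446,482), (338,520), peach (253,362) and cream (234,460). Only the one at (360,427) is royal blue with a white ribbon. The blue spool and blue dish aren't hat boxes.

```bash
cat > m.py <<'E'
from h import *
out=[]
for n in("scene","side"):
    f=np.load(n+".npz"); im,W=f["im"],f["W"]
    hsv=cv2.cvtColor(im,cv2.COLOR_RGB2HSV); z=W[...,2]
    s=(z>.06)&(W[...,0]>.3)&(W[...,0]<.8)&(W[...,1]>-.25)&(W[...,1]<.45)
    k=(s&(z>.09)&(z<.12)).astype(np.uint8)
    c,l,st,_=cv2.connectedComponentsWithStats(k)
    for i in range(1,c):
        P=W[l==i]
        if len(P)>15:
            T=P[P[:,2]>P[:,2].max()-.006]; print(n,"knob",len(P),T.mean(0).round(4),T.min(0).round(4),T.max(0).round(4))
    R=W[s&(z>.072)&(z<.082)][:,:2].astype(np.float32); print(n,"rim",cv2.minAreaRect(R))
    b=((hsv[...,0]>110)&(hsv[...,0]<128)&(hsv[...,1]>150)&(z>.01)&(z<.06)&(W[...,1]<0)).astype(np.uint8)
    b=cv2.morphologyEx(b,cv2.MORPH_CLOSE,np.ones((7,7)))
    c,l,st,ce=cv2.connectedComponentsWithStats(b)
    for i in range(1,c):
        P=W[l==i]
        if len(P)>60:
            T=P[P[:,2]>np.nanmax(P[:,2])-.005][:,:2].astype(np.float32); print(n,"blue",ce[i],len(P),cv2.minEnclosingCircle(T),np.nanmax(P[:,2]))
    for nm,lo,hi in(("turq",80,95),):
        b=((hsv[...,0]>lo)&(hsv[...,0]<hi)&(hsv[...,1]>120)&(z>.038)&(z<.06)).astype(np.uint8)
        c,l,st,ce=cv2.connectedComponentsWithStats(b)
        for i in range(1,c):
            if st[i,4]>60: print(n,nm,W[l==i].mean(0).round(3))
f=np.load("scene.npz"); save("crop",cv2.resize(f["im"][200:360,120:320],(600,480),interpolation=2))
E
python3 m.py
```

```text
scene knob 76 [0.5475 0.1909 0.1019] [0.537  0.1812 0.0997] [0.5563 0.2013 0.1055]
scene knob 114 [ 0.523  -0.0907  0.1023] [ 0.5128 -0.0995  0.0989] [ 0.5319 -0.0809  0.1048]
scene rim ((0.5438123941421509, 0.061198726296424866), (0.3699747920036316, 0.2999875247478485), 84.97850036621094)
scene blue [230.02647658 272.28716904] 982 ((0.5979408621788025, -0.2871583104133606), 0.025939689949154854) 0.0500825096477336
scene blue [407.47179487 313.2       ] 195 ((0.8699872493743896, -0.20903006196022034), 0.010786213912069798) 0.03856994200956053
scene turq [ 0.61  -0.193  0.046]
scene turq [ 0.707 -0.302  0.046]
scene turq [ 0.639 -0.387  0.046]
side knob 45 [0.5469 0.1882 0.1017] [0.5392 0.1823 0.0983] [0.5553 0.1992 0.1036]
side knob 96 [ 0.5228 -0.0936  0.1033] [ 0.5144 -0.1002  0.0999] [ 0.5322 -0.0827  0.1055]
side rim ((0.5442282557487488, 0.05915570259094238), (0.3697572648525238, 0.2983981668949127), 84.91970825195312)
side blue [410.12878788 217.57575758] 132 ((0.8664969205856323, -0.20886510610580444), 0.011670858599245548) 0.04111910150677143
side blue [274.18490153 249.90371991] 914 ((0.598979651927948, -0.28842103481292725), 0.026144610717892647) 0.04997592362203176
side turq [ 0.609 -0.199  0.047]
side turq [ 0.705 -0.307  0.047]
side turq [ 0.636 -0.392  0.047]
```

View pics/crop.png

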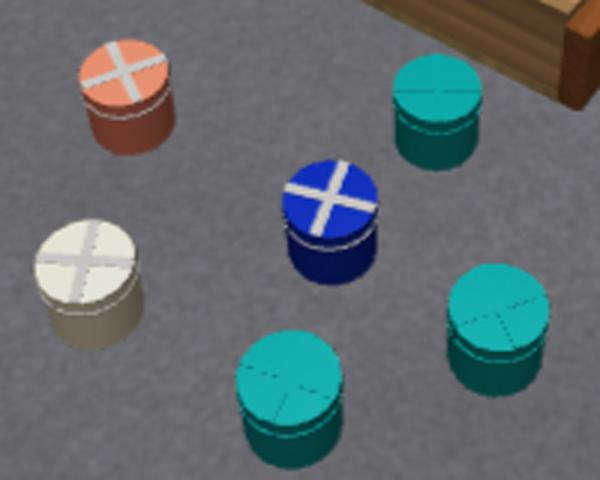

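The crop shows the royal blue box with a white cross at crop (330,215), the only match. Now I'll open the door.

```bash
cat >> h.py <<'E'
yaw=np.radians(-5.0); O=np.array([.5362,.0594])
def w2(x,y,z):
    c,s=np.cos(yaw),np.sin(yaw); return np.array([O[0]+c*x-s*y,O[1]+s*x+c*y,z])
def q(deg):
    a=np.radians(deg+90)/2; return np.array([np.cos(a),np.sin(a),0,0])
def wl(p): 
    c,s=np.cos(yaw),np.sin(yaw); d=np.array(p[:2])-O; return (np.array([[c,s],[-s,c]])@d).round(4)
E
python3 - <<'E'
from h import *
Q=q(-5)
command_gripper(.05,30)
r.reach(w2(0,.131,.19),Q)
print("down stop",r.move_straight(w2(0,.131,.107),Q,.12,max_force=8))
w=command_gripper(0.0,30); s=r.read_state(); print(s["grip_width"],s["grip_force"],wl(s["eef_pos"]),s["eef_pos"],s["contact_force"])
if .012<s["grip_width"]<.026:
    print("slide stop",r.move_straight(w2(0,.018,.107),Q,.08,max_force=12))
    s=r.read_state(); print(wl(s["eef_pos"]),s["contact_force"],s["grip_width"],s["time_s"])
E
```

```text
down stop False
0.018705903466028406 29.379813373088837 [-0.0011  0.1311] [0.5464912  0.19013839 0.10793751] [-5.73674278  0.4254733   8.05973354]
slide stop True
[-0.0012  0.0219] [0.79196972 2.44969896 4.39144114] 0.01881204132141622 4.8
```

The slide stopped on force at y = 21.9 mm, and the expected fully open position is 22 mm. Release, retreat and check.

```bash
python3 - <<'E'
from h import *
command_gripper(.05); s=r.read_state(); p=s["eef_pos"]
r.move_straight([p[0],p[1],.20],speed=.2)
command_gripper(.076)
r.reach([.5985,-.2875,.17],q(-40))
for n in("scene","side"):
    im,d,W=cloud(n); np.savez(n,im=im,W=W)
    if n=="scene": save("open",cv2.resize(im,(800,600)))
print(r.read_state()["time_s"],r.read_state()["eef_pos"])
E
python3 m.py
```

```text
7.7 [ 0.59904343 -0.28586043  0.17041571]
scene knob 88 [0.5379 0.0823 0.1013] [0.5277 0.0721 0.0985] [0.5475 0.0936 0.1042]
scene knob 32 [ 0.5291 -0.0871  0.1025] [ 0.5251 -0.0943  0.0996] [ 0.5326 -0.0828  0.1048]
scene rim ((0.5440387725830078, 0.060775965452194214), (0.3683924973011017, 0.2996734380722046), 85.21934509277344)
scene blue [230.01221996 272.28615071] 982 ((0.5978747606277466, -0.28750407695770264), 0.0260024294257164) 0.05057001266495828
scene blue [407.52061856 313.20618557] 194 ((0.8700097799301147, -0.20817920565605164), 0.010809766128659248) 0.04016004610697477
scene turq [ 0.611 -0.193  0.046]
scene turq [ 0.707 -0.302  0.046]
scene turq [ 0.639 -0.387  0.046]
side knob 56 [0.5378 0.0793 0.1018] [0.53   0.0732 0.0985] [0.5469 0.091  0.1041]
side knob 93 [ 0.5227 -0.0934  0.103 ] [ 0.5144 -0.1001  0.0994] [ 0.5322 -0.0828  0.105 ]
side rim ((0.543353259563446, 0.05969513952732086), (0.36664098501205444, 0.29589247703552246), 84.95419311523438)
side blue [410.01515152 217.61363636] 132 ((0.8668582439422607, -0.20828476548194885), 0.011656082235276699) 0.041536902685354433
side blue [274.18331504 249.84302964] 911 ((0.5984612107276917, -0.2886480987071991), 0.025961603969335556) 0.05020400592505402
side turq [ 0.609 -0.199  0.047]
side turq [ 0.705 -0.307  0.047]
side turq [ 0.636 -0.392  0.047]
```

View pics/open.png

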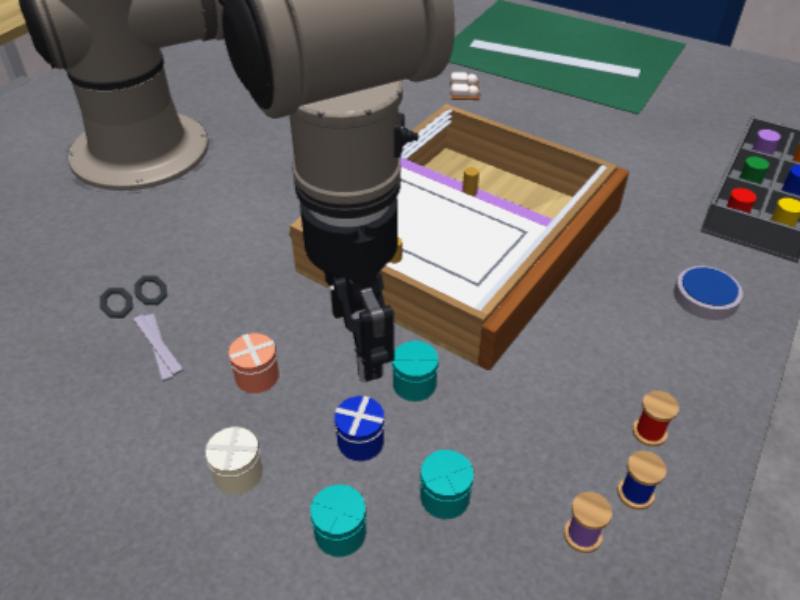

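The lilac door is open: its knob is at (470,180), with only its strip showing, and the floor is visible. The white door is unmoved. Knob separation is about 174 mm, matching full travel. Now the pick.

```bash
python3 - <<'E'
from h import *
b=[.598,-.288]
r.move_straight([*b,.10],q(-40),.15)
print("down stop",r.move_straight([*b,.038],speed=.06,max_force=6))
command_gripper(.03,25); s=r.read_state(); print(s["grip_width"],s["grip_force"],s["eef_pos"])
r.move_straight([*b,.17],speed=.12)
r.reach(w2(0,.104,.19),q(-5))
s=r.read_state(); print(s["grip_width"],s["grip_force"],s["eef_pos"],wl(s["eef_pos"]),s["time_s"])
for n in("scene","side"):
    im,d,W=cloud(n); np.savez(n,im=im,W=W); save("held_"+n,im[:300,150:450])
E
python3 -c "
import cv2,numpy as np
cv2.imwrite('pics/held.png',np.hstack([cv2.imread('pics/held_scene.png'),cv2.imread('pics/held_side.png')]))"
```

```text
down stop False
0.04962094249867073 26.141086220741272 [ 0.59826295 -0.28818944  0.03858312]
0.049288381430419824 25.978245735168457 [0.54576849 0.16206079 0.18989711] [0.0006 0.1031] 12.775
```

View pics/held.png

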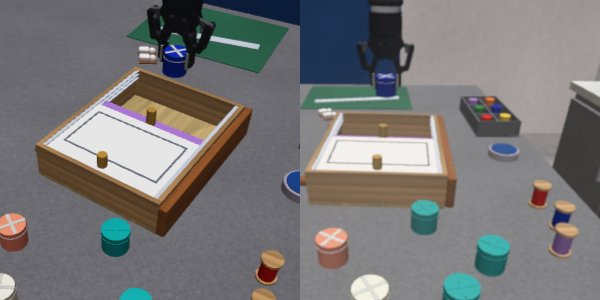

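The blue box is held upright between the fingers, at (175,60) in the left half. Both doors are as they should be. Lower it until it touches.

```bash
python3 - <<'E'
from h import *
r.move_straight(w2(0,.104,.062),q(-5),.12)
r.hold(.3)
print("stop",r.move_straight(w2(0,.104,.043),speed=.012,max_force=3))
s=r.read_state(); print(s["eef_pos"],s["contact_force"],s["grip_width"])
if s["eef_pos"][2]<.051:
    command_gripper(.072); p=r.read_state()["eef_pos"]
    r.hold(.2); r.move_straight([p[0],p[1],.20],speed=.1)
    r.reach([.45,.30,.33],q(-5)); r.hold(.3)
    for n in("scene","side"):
        im,d,W=cloud(n); np.savez(n,im=im,W=W); save("end_"+n,im[40:300,150:450])
    cv2.imwrite('pics/end.png',np.hstack([cv2.imread('pics/end_scene.png'),cv2.imread('pics/end_side.png')]))
    W=np.load("scene.npz"); im,W=W["im"],W["W"]; h=cv2.cvtColor(im,cv2.COLOR_RGB2HSV)
    m=(h[...,0]>110)&(h[...,0]<128)&(h[...,1]>150)&(W[...,1]>.1)&(W[...,1]<.24)&(W[...,0]>.42)&(W[...,0]<.66)&(W[...,2]>.045)
    print(m.sum(),wl(np.array(cv2.minEnclosingCircle(W[m][:,:2].astype(np.float32))[0])),W[m][:,2].min(),W[m][:,2].max())
    print(r.read_state()["time_s"])
E
python3 m.py | grep -E "knob|rim"
```

```text
stop True
[0.54523968 0.16299431 0.04654487] [-0.36545279  0.6193115   4.46485937] 0.0493460374576884
208 [-0.0013  0.1029] 0.045062381040743664 0.05686026011306819
19.0667
scene knob 88 [0.5379 0.0823 0.1013] [0.5286 0.0737 0.0983] [0.5473 0.0948 0.1037]
scene knob 113 [ 0.5229 -0.0904  0.1025] [ 0.5131 -0.1005  0.0995] [ 0.5322 -0.0799  0.1054]
scene rim ((0.5435166358947754, 0.06105990707874298), (0.3722690939903259, 0.3008379638195038), 85.1904296875)
side knob 57 [0.5381 0.0792 0.1018] [0.53   0.0707 0.0984] [0.5469 0.0903 0.1037]
side knob 93 [ 0.5229 -0.0938  0.103 ] [ 0.5144 -0.1021  0.0991] [ 0.5322 -0.0832  0.1049]
side rim ((0.5445220470428467, 0.058715030550956726), (0.36993756890296936, 0.29816657304763794), 84.8525619506836)
```

View pics/end.png

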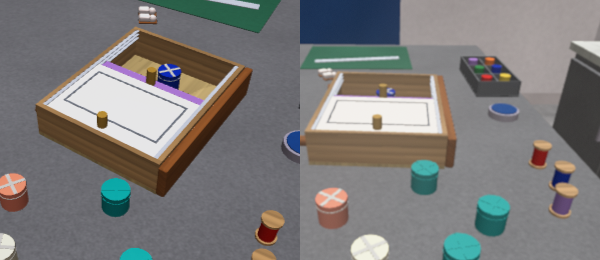

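The blue box stands upright on the compartment floor at (168,75), with its lid at z about 54 mm. The lilac door is fully open, the white door is shut and the arm is clear.

```bash
python3 -c "
from workcell import r
print(r.finish_job())"
```

```text
the job is handed in; nothing more can be done
None
```

The lilac door is fully open behind the shut white door, the blue hat box stands upright on the opened compartment's floor and is released, and the job was handed in at about 19 s on the robot's clock; no verdict was returned.

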